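# Load the drying tray: tall flask at the back, teacup in front

## Task

Load the wooden drying tray with the two painted porcelain pieces that go to the kiln next, the tall one first so that you need not reach across it later: stand the tall narrow-necked flask upright in the tray's back bay, the one beside the raised back board, and let go of it. Then stand the small open teacup, mouth up, in the front bay. Keep both upright and set them down gently.

Things in the scene. Friction and masses are not known exactly. Their poses are not given: they have to be found in the camera images.
- flask: Tall white porcelain flask with red motifs, 150 mm, the only piece with a narrow neck. Body 60 mm across up to 66 mm height (foot 56), shoulder narrowing up to 97, straight neck 26 mm across from 97 to 142 mm (grip it from above at about 120), lip 32 mm across. 0.3 kg, loose, stands upright. Origin: centre of the underside, z up; round, yaw is of no matter.
- cup: Small straight open teacup, no handle, white with red motifs, 56 mm across outside (foot 50), 62 mm tall, 0.15 kg; grip across the outside at 42 mm height. Origin: centre of the underside, z up. Not the tumbler (105 tall, 66 across) or lidded jar (86 tall, 68 across). These four stand in any order in two rows at the robot's right, centres 110 mm or more apart.
- back_bay (a point): Floor centre of the bay farther from the robot, in a fixed wooden tray left of the ware. Both bays are 100 mm (x) by 110 mm (y) inside, floor 8 mm above the table; rims and divider 8 mm thick, 10 mm above the floor, but the back board behind this bay rises 52 mm. Axes: x towards the back board, y left, z up; the tray is turned up to 17 degrees.
- front_bay (a point): Floor centre of the tray's front bay, the one nearer to the robot, 108 mm in front of the back bay's centre. Same size, floor height and axes as the back bay.

How it is judged:
On the way, in this order (a step that is already met when the one before it is completed fails the run):
1. the flask stands released in the back bay, before the cup is in the front bay (x of flask in the frame of back_bay between -0.026 and 0.026 m and y of flask in the frame of back_bay between -0.031 and 0.031 m and z of flask in the frame of back_bay between -0.006 and 0.006 m and angle between flask's own z axis and vertical below 0.14 rad and contact force between flask and the fingers below 0.1 N and linear speed of flask below 0.03 m/s), for 0.2 s.
2. the cup stands released in the front bay (x of cup in the frame of front_bay between -0.026 and 0.026 m and y of cup in the frame of front_bay between -0.031 and 0.031 m and z of cup in the frame of front_bay between -0.006 and 0.006 m and angle between cup's own z axis and vertical below 0.14 rad and contact force between cup and the fingers below 0.1 N and linear speed of cup below 0.03 m/s), for 0.2 s.
At the end, for the whole second after the job is handed in: The flask stands in the back bay and the cup mouth up in the front bay: each flat on its bay's floor (foot within 6 mm of floor height, tilt under 8 degrees), its centre within 26 mm along x and 31 mm along y of the bay's centre (that is, anywhere inside the bay), both at rest and released (all of step 1 and all of step 2); the robot touches nothing.
It fails at once if the flask is dropped or thrown: free of the fingers, it moves faster than 0.65 m/s (a fall of over 2 cm) (contact force between flask and the fingers below 0.1 N and linear speed of flask above 0.65 m/s).
It fails at once if the flask is tipped more than 40 degrees (angle between flask's own z axis and vertical above 0.7 rad).
It fails at once if the cup is dropped or thrown: free of the fingers, it moves faster than 0.65 m/s (a fall of over 2 cm) (contact force between cup and the fingers below 0.1 N and linear speed of cup above 0.65 m/s).
It fails at once if the cup is tipped more than 40 degrees (angle between cup's own z axis and vertical above 0.7 rad).
It also fails if it takes over 64 s, if anything falls off the work surface, if the arm or the gripper's body presses on something with over 40 N, if the wrist force passes 120 N, or if a joint passes its speed limit or range.

## Robot

A 6-joint arm with a two-finger parallel gripper is mounted at the origin on the work surface. World frame = base frame: x ahead of the robot, y to its left, z up, the work surface at z = 0. Lengths are in m, angles in rad, forces in N, time in s.
With the tool pointing down it reaches from about 0.275 to 0.85 m from the base axis. Payload 5.2 kg.
Tool frame: the origin (TCP) lies midway between the tips of the shut fingers; the grasp point (between the pads) lies 19 mm behind it (grasp_offset is the distance from the TCP to the grasp point, in m); z points along the fingers, y is the line along which they close (so a half turn about z gives the same grasp; the last joint's range is limited). The gripper opens to 85 mm and grips with 20 to 120 N. Pads are 22 mm wide; open, the fingers measure 114 mm over their backs; the gripper's body (76 mm by 85 mm) begins 54 mm behind the grasp point. The pads swing forward as they close: fully open they stand 13 mm farther back than shut.
Start: joints at [-0.203, 0.259, 1.535, -0, 1.348, -0.203], TCP at [0.55, 0, 0.231] pointing down, gripper open.
Joint ranges: [-3.14, 3.14], [-0.91, 2.08], [0.19, 2.58], [-1.22, 4.36], [0.22, 2.71], [-3.12, 3.12]. Speed limits (rad/s): [2.57, 2.57, 3.14, 3.14, 3.14, 3.14].

## Interface

Orientations are given as a unit quaternion [x, y, z, w].
In Python, from rig import * gives the robot as it stands. The module is installed in compiled form; this text tells all that it offers. Calls block until the motion is done:
- reach(position, orientation): joint-space move of the TCP to a pose.
- move_l(position, rate=0.15, frame=None): straight line of the TCP; frame=None keeps the orientation; rate is the mean speed in m/s.
- move_j(angles): joint-space move.
- set_gripper(opening, force=None): finger opening in m; force is the grip in N (None keeps the last); returns when the fingers have stopped.
- dwell(seconds).
- inverse_kinematics(position, orientation): joint angles nearest the present ones, or None.
- state(): the state.
- grab_frame(name): name is "scene" or "side" or "wrist"; returns a dict with "image" (480x640x3 uint8, red, green, blue), "fovy" (degrees; the focal length in pixels is half the picture's height over the tangent of half this angle, whatever the lens; pixels are square), "cx", "cy" (the principal point, pixels), "dist_coeffs" ([k1, k2, p1, p2, k3] as OpenCV has them; the pictures are not rectified), "rvec" (rotation vector, rad) and "tvec" (3), from world to camera coordinates, as OpenCV has them. Camera axes: x right, y down, z forward; pixel columns grow to the right and rows downward; lengths in m; the calibration is good to about 2 mm. A picture is of the moment at which its call begins. There is no depth.
A pose or a line that the arm cannot do raises PlanningError and nothing moves.
- hand_in(): hands the job in; it is judged then, once.
The state is a dict: "clock": time; "qpos": joint angles; "qvel": joint speeds; "joint_torque": joint torques, N m; "ee_pos": TCP position; "eef_rot": TCP orientation; "wrist_force": force on the tool from outside, world axes, zero at the start; "ft_torque": the same for the moment, N m; "width": finger opening in m; "gripper_force": force on a finger pad.
Only numpy, scipy, OpenCV 4.12 (cv2) and the standard library are available. Lean on these libraries where they do the work, as an engineer would, in place of code of your own. Each camera call takes 0.05 s, during which the arm holds its last target. There are 200 camera calls.

## Working session

There is one attempt and no reset: what is moved stays moved. The work goes in short steps, each a Python script; the robot and the scene stay as the last script left them, time stands still between calls to the robot, and variables do not carry over. Pictures are saved under pics/ and viewed, at most 10 in all, crops included, and the job is handed in when it is done.

```bash
mkdir -p pics
cat > h.py <<'E'
from rig import *
import numpy as np, cv2
from scipy.spatial.transform import Rotation as R
def K(f):
    a=240/np.tan(np.radians(f["fovy"])/2); return np.array([[a,0,f["cx"]],[0,a,f["cy"]],[0,0,1.]])
def ray(f,px,z):
    u=cv2.undistortPoints(np.array(px,float).reshape(-1,1,2),K(f),np.array(f["dist_coeffs"],float)).reshape(-1,2)
    M=cv2.Rodrigues(np.array(f["rvec"],float))[0]; c=-M.T@np.array(f["tvec"],float).ravel()
    d=np.c_[u,np.ones(len(u))]@M
    return c+d*((z-c[2])/d[:,2])[:,None]
def proj(f,P):
    return cv2.projectPoints(np.array(P,float).reshape(-1,1,3),np.array(f["rvec"],float),np.array(f["tvec"],float),K(f),np.array(f["dist_coeffs"],float))[0].reshape(-1,2)
def snap(n,fn):
    f=grab_frame(n); cv2.imwrite("pics/"+fn,f["image"][:,:,::-1]); np.save("pics/"+fn+".npy",f,allow_pickle=True); return f
def load(fn): return np.load("pics/"+fn+".npy",allow_pickle=True).item()
E
python3 - <<'E'
from h import *
for n in("scene","side"):
    f=snap(n,n+"0.png"); M=cv2.Rodrigues(np.array(f["rvec"],float))[0]; print(n,-M.T@np.array(f["tvec"]).ravel(),f["fovy"],f["dist_coeffs"])
s=state();print(s["clock"],s["eef_rot"],s["ee_pos"])
E
```

```text
scene [1.23762322 0.03909302 0.6565806 ] 42.324948810438975 [0.01390579 0.         0.         0.         0.        ]
side [0.31260862 0.7106719  0.7020497 ] 48.57877774351507 [-0.06062165  0.          0.          0.          0.        ]
0.1 [ 7.07107017e-01  7.07106031e-01 -4.81476676e-04 -7.04230149e-04] [5.49523561e-01 1.17698721e-04 2.30529313e-01]
```

View pics/scene0.png

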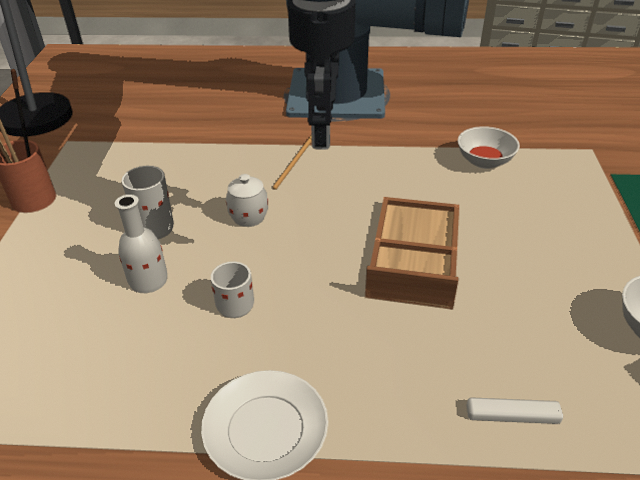

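View pics/side0.png

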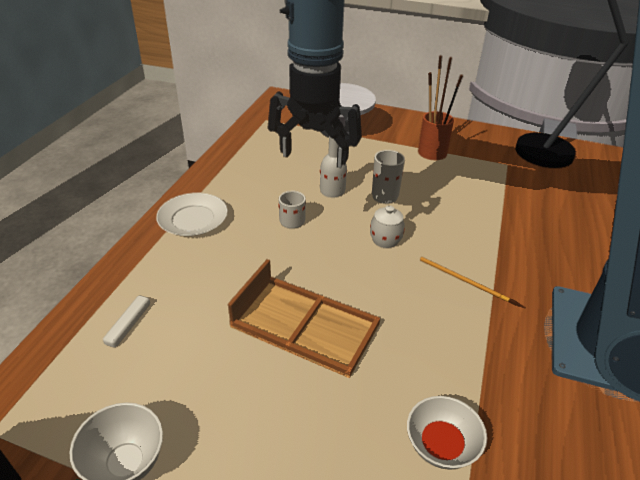

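Scene view: flask lip is near (128,202), cup rim near (232,274), and the tray spans (370–460, 200–300). The robot is at the top, so the front bay is the upper one. The side view shows the tray at (230–380, 262–375), with its back board at the left. I'll zoom in for corners.

Run:
```python
from h import *
a=load("scene0.png")["image"];b=load("side0.png")["image"]
def c(i,x,y,w,h,s): return cv2.resize(i[y:y+h,x:x+w],None,fx=s,fy=s,interpolation=cv2.INTER_CUBIC)
A=c(a,360,190,110,120,3.5);B=c(b,220,250,170,130,2.4);C=c(a,100,160,170,170,1.6)
o=np.zeros((600,800,3),np.uint8);o[:420,:385]=A;o[:312,390:798]=B;o[320:592,390:662]=C
cv2.imwrite("pics/z.png",o[:,:,::-1])
```

```text
(no output)
```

View pics/z.png

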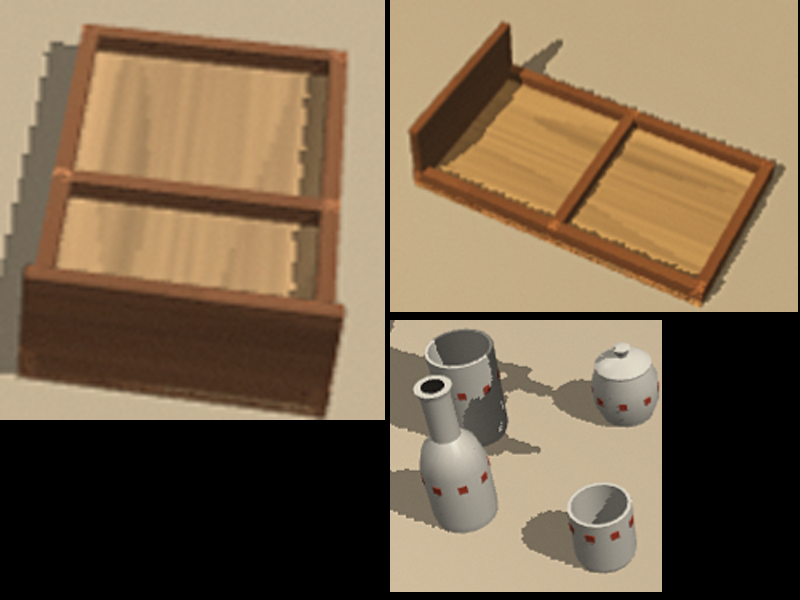

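The crops give the rim-top corners, the divider ends, the flask lip centre at (127,202) and the cup rim centre at (232,275.5), all in scene pixels.

Run:
```python
from h import *
np.set_printoptions(precision=4,suppress=True)
a=load("scene0.png");b=load("side0.png")
p=ray(a,[(384.3,197.4),(458.9,205.1),(376,240.3),(456.6,248.6)],.018)
q=ray(b,[(380.4,317.5),(350,370.8),(320.8,297.1),(289.6,345)],.018)
for n,P in(("scene",p),("side",q)):
    print(n,P[:,:2].tolist())
    # model corners, tray frame origin = divider centre: front outer x -112, ends of divider x 0 (outer y +-63)
    m=np.array([[-.112,-.063],[-.112,.063],[0,-.063],[0,.063]])
    U,_,V=np.linalg.svd((m-m.mean(0)).T@(P[:,:2]-P[:,:2].mean(0))); Rm=(U@V).T
    t=P[:,:2].mean(0)-Rm@m.mean(0); print("yaw",np.degrees(np.arctan2(Rm[1,0],Rm[0,0])),"front",Rm@[-.054,0]+t,"back",Rm@[.054,0]+t,"res",np.abs((Rm@m.T).T+t-P[:,:2]).max())
print("base z0",ray(a,[(365.1,297.4),(452.9,308.3)],0)[:,:2])
print("flask",ray(a,[(126.9,201.9)],.15)); print("cup",ray(a,[(231.9,275.6)],.062),ray(b,[(292,199)],.062))
F=ray(a,[(126.9,201.9)],.15)[0]; F[2]=0.066; print(proj(b,F))
# decoys: tumbler, jar
print("tumbler",ray(a,[(146,177)],.105),"jar",ray(a,[(246,181)],.086))
print(ray(a,[(267,435)],.01))
```

```text
scene [[0.3964880878326007, 0.0959792407109926], [0.4131423661471564, 0.21843507826545466], [0.5070583119914094, 0.08046901118597678], [0.5214785937843724, 0.2028502680665636]]
yaw -7.61067995408106 front [0.4615 0.1492] back [0.5686 0.1349] res 0.0019137274028606654
side [[0.3931082658845769, 0.09431984641341007], [0.41163783021242073, 0.21758473050178423], [0.5042957941023795, 0.08330080792627637], [0.5179056226401055, 0.20197144976824488]]
yaw -7.307567219133428 front [0.4587 0.149 ] back [0.5658 0.1353] res 0.0036178455112648444
base z0 [[0.613  0.0641]
 [0.6288 0.1883]]
flask [[ 0.5929 -0.2609  0.15  ]]
cup [[ 0.6388 -0.1205  0.062 ]] [[ 0.6356 -0.1196  0.062 ]]
[[332.5508 166.6928]]
tumbler [[ 0.4726 -0.2758  0.105 ]] jar [[ 0.4514 -0.1255  0.086 ]]
[[ 0.8486 -0.051   0.01  ]]
```

```bash
cat >> h.py <<'E'
YAW=np.radians(-7.45); BACK=np.array([.567,.135]); FRONT=np.array([.460,.149])
def Q(psi): return (R.from_euler("z",psi)*R.from_euler("x",np.pi)).as_quat()
E
python3 - <<'E'
from h import *
np.set_printoptions(precision=3,suppress=True)
for y in (0,np.pi):
  for P in ([.592,-.261,.2],[.592,-.261,.1],[*BACK,.2],[*BACK,.1],[.637,-.12,.02],[*FRONT,.025],[*FRONT,.15]):
    print(inverse_kinematics(P,Q(YAW+y)))
reach([.592,-.261,.23],Q(YAW))
f=snap("wrist","w1.png"); print(proj(f,[[.592,-.261,.15],[.592,-.261,.0]]),state()["clock"],state()["ee_pos"])
E
```

```text
[-0.587  0.452  1.33  -0.     1.36   1.113]
[-0.587  0.535  1.453 -0.     1.154  1.113]
[ 0.042  0.339  1.501 -0.     1.301  1.743]
[ 0.042  0.433  1.625 -0.     1.083  1.743]
[-0.358  0.625  1.516 -0.     1.     1.343]
[ 0.082  0.39   1.94  -0.     0.812  1.783]
[ 0.082  0.214  1.807 -0.     1.12   1.783]
[-0.587  0.452  1.33   0.     1.36  -2.028]
[-0.587  0.535  1.453  0.     1.154 -2.028]
[ 0.042  0.339  1.501  0.     1.301 -1.398]
[ 0.042  0.433  1.625  0.     1.083 -1.398]
[-0.358  0.625  1.516  0.     1.    -1.799]
[ 0.082  0.39   1.94   0.     0.812 -1.359]
[ 0.082  0.214  1.807  0.     1.12  -1.359]
[[319.696 247.54 ]
 [319.57  201.854]] 1.35 [ 0.592 -0.26   0.23 ]
```

View pics/w1.png

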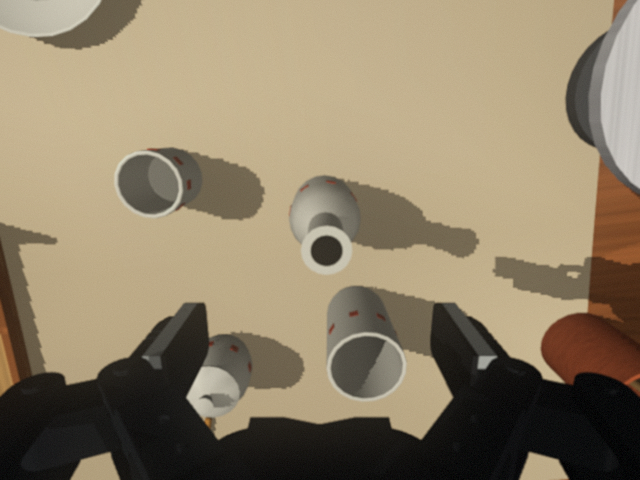

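The wrist view shows the flask lip centred at (326.5,250), about 7 px from my prediction, and the cup rim at (150,184). Next I'll refine both positions and grasp the flask.

Run:
```python
from h import *
np.set_printoptions(precision=4,suppress=True)
f=load("w1.png"); F=ray(f,[(326.5,250)],.15)[0]; print(F,ray(f,[(150,184)],.062))
x,y=(F[:2]+[.5929,-.2609])/2; 
print(x,y)
move_l([x,y,.101],.1)
set_gripper(.0,40); s=state(); print(s["width"],s["gripper_force"],s["wrist_force"])
move_l([x,y,.125],.06); dwell(.2); s=state(); print(s["width"],s["gripper_force"],s["wrist_force"],s["clock"])
snap("side","s2.png")
```

```text
[ 0.5899 -0.265   0.15  ] [[ 0.6362 -0.1266  0.062 ]]
0.5913837071663566 -0.26294061570243565
0.025032940303289234 37.87776638288051 [-0.2898 -1.4269  1.0595]
0.025764576159077648 37.833365323604085 [-0.0785 -0.2619 -2.6174] 4.1167
```

View pics/s2.png

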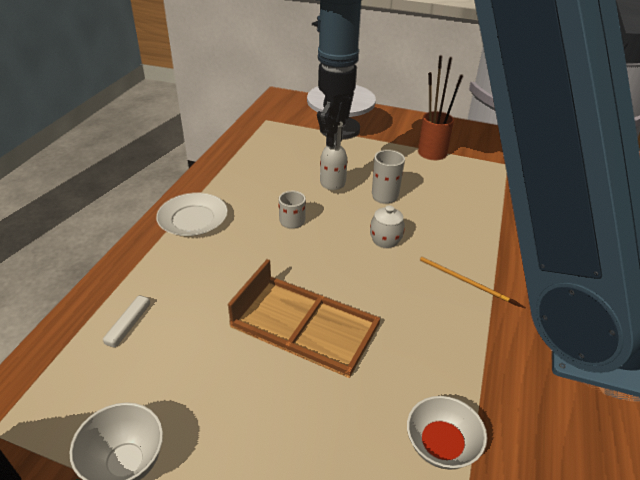

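The flask is lifted and held upright at (334,165), with about 2.6 N of weight. Carrying it to the back bay and lowering on force.

Run:
```python
from h import *
np.set_printoptions(precision=4,suppress=True)
p=state()["ee_pos"]
move_l([p[0],p[1],.205],.15)
move_l([*BACK,.205],.2)
move_l([*BACK,.116],.12); dwell(.3)
w0=state()["wrist_force"][2]; z=.116
while z>.104:
    z-=.001; move_l([*BACK,z],.03); dwell(.05); w=state()["wrist_force"][2]
    if w>w0+1.5: break
print(z,w0,w,state()["ee_pos"],state()["clock"])
snap("side","s3.png"); snap("scene","c3.png")
a=load("s3.png")["image"][220:400,180:430];b=load("c3.png")["image"][100:320,340:500]
o=np.zeros((600,800,3),np.uint8);o[:288,:400]=cv2.resize(a,(400,288));o[:550,400:]=cv2.resize(b,(400,550));cv2.imwrite("pics/z3.png",o[:,:,::-1])
```

```text
0.108 -2.095987958218208 5.345165691820696 [0.5674 0.135  0.1091] 10.5833
```

View pics/z3.png

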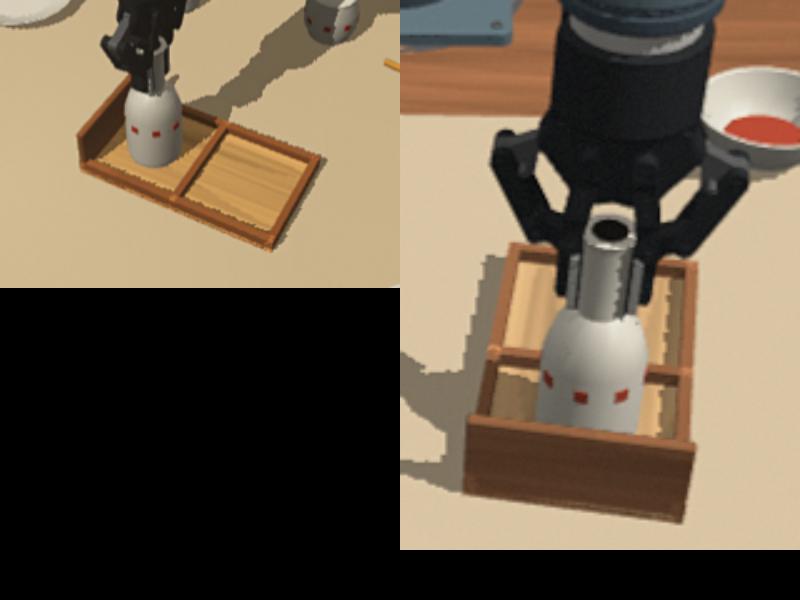

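The flask is in the back bay and centred, with its foot on the floor (contact at TCP 0.109, as expected). Releasing it, then moving to the cup with a wrist check.

Run:
```python
from h import *
np.set_printoptions(precision=4,suppress=True)
set_gripper(.045); dwell(.3); set_gripper(.06)
move_l([*BACK,.23],.12); 
set_gripper(.085)
reach([.637,-.122,.15],Q(YAW)); dwell(.1)
f=snap("wrist","w4.png"); c=snap("scene","c4.png"); snap("side","s4.png"); print(proj(f,[[.637,-.122,.062]]),state()["ee_pos"],state()["clock"])
a=f["image"][::2,::2];b=c["image"][100:320,340:500]
o=np.zeros((550,800,3),np.uint8);o[:360,:480]=cv2.resize(f["image"],(480,360));o[:412,500:]=cv2.resize(b,(300,412));cv2.imwrite("pics/z4.png",o[:,:,::-1])
```

```text
[[321.4532 243.7972]] [ 0.6373 -0.1205  0.1508] 14.475
```

View pics/z4.png

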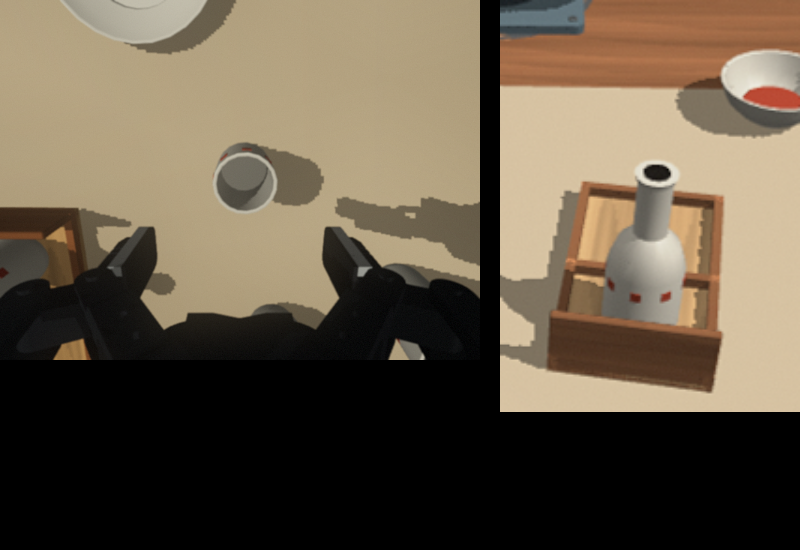

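The flask stands upright and released. The cup rim is at (326.7,242.7) against a prediction of (321.5,243.8), so it is about 2 mm off in y. Grasping now.

Run:
```python
from h import *
np.set_printoptions(precision=4,suppress=True)
print(ray(load("w4.png"),[(326.7,242.7)],.062))
x,y=.637,-.1235
move_l([x,y,.020],.1)
set_gripper(0,30); s=state(); print(s["width"],s["gripper_force"],s["wrist_force"])
if .05<s["width"]<.06:
    z0=s["ee_pos"][2]
    move_l([x,y,.045],.06); dwell(.2); s=state(); print(s["width"],s["gripper_force"],s["wrist_force"])
    move_l([x,y,.14],.15)
    v=FRONT-BACK
    move_l([.46,-.02,.14],.2)   # stay clear of the flask
    move_l([*FRONT,.14],.2); dwell(.2)
    print(state()["width"],state()["clock"])
c=snap("scene","c5.png"); f=snap("side","s5.png")
o=np.zeros((550,800,3),np.uint8);o[:360,:480]=cv2.resize(f["image"],(480,360));o[:412,500:]=cv2.resize(c["image"][100:320,340:500],(300,412));cv2.imwrite("pics/z5.png",o[:,:,::-1])
```

```text
[[ 0.6373 -0.1254  0.062 ]]
0.055572470369513086 31.80796578526497 [-0.7211  0.0733  5.0002]
0.056112153312848606 32.11032209917903 [-0.0502  0.0848 -1.6088]
0.055679936921219496 20.225
```

View pics/z5.png

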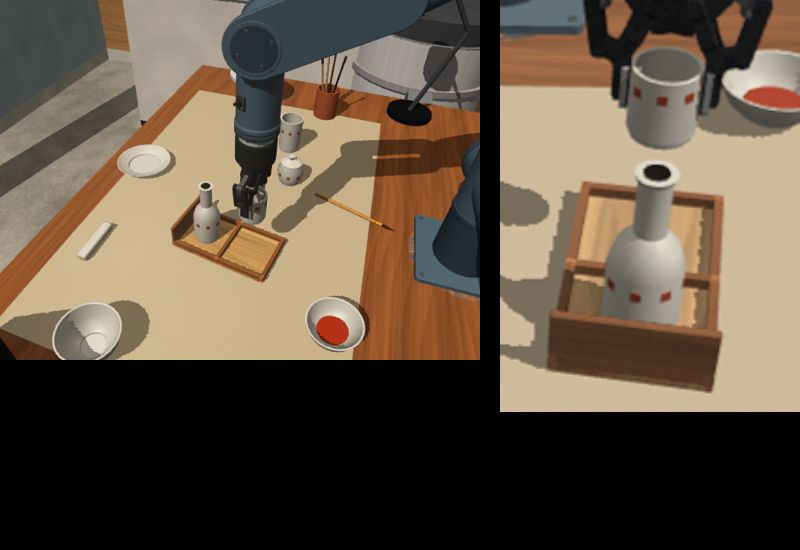

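The cup is held upright above the front bay and the flask is undisturbed. Lowering it on force.

Run:
```python
from h import *
np.set_printoptions(precision=4,suppress=True)
move_l([*FRONT,.036],.12); dwell(.3)
w0=state()["wrist_force"][2]; z=.036
while z>.023:
    z-=.001; move_l([*FRONT,z],.03); dwell(.05); w=state()["wrist_force"][2]
    if w>w0+1.5: break
print(z,w0,w,state()["ee_pos"],state()["clock"])
set_gripper(.066); dwell(.3); set_gripper(.08)
move_l([*FRONT,.2],.12); reach([.45,0,.3],Q(YAW)); dwell(.5)
c=snap("scene","c6.png"); f=snap("side","s6.png"); print(state()["clock"])
o=np.zeros((550,800,3),np.uint8);o[:360,:440]=cv2.resize(f["image"][200:380,190:410],(440,360));o[:412,500:]=cv2.resize(c["image"][100:320,340:500],(300,412));cv2.imwrite("pics/z6.png",o[:,:,::-1])
```

```text
0.02799999999999999 -0.7483990470436162 6.327332393736647 [0.4601 0.149  0.0288] 24.0417
27.8333
```

View pics/z6.png

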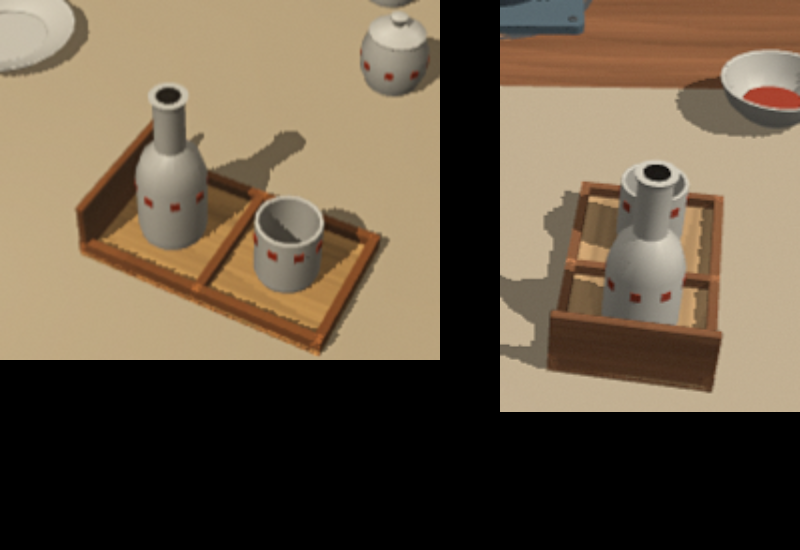

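Both pieces stand upright and centred in their bays, and the gripper is clear. Handing in.

```bash
python3 -c "
from rig import *
print(hand_in())"
```

```text
the job is handed in; nothing more can be done
None
```

I stood the flask in the back bay and then the cup in the front bay, both upright, centred and released in the last pictures, and handed the job in at about 28 s; no verdict was returned.

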